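# Level the balancing stand with its tube key

## Task

Level the small balancing stand: push the tube key fully home onto the square stud of its levelling foot, press the foot all the way down, and turn it until the bubble of the stand's spirit level is centred between the two lines. The level only reads true while the foot is pressed right down, so finish holding the key on the stud, still pressing down, with the bubble centred; do not let go. Leave the lug nut and the clip-on weight where they lie.

Things in the scene. Friction and masses are not known exactly. Their poses are not given: they have to be found in the camera images.
- key: loose steel tube key, standing head up. Origin: centre of its underside; z up. Square barrel 40 x 40 mm, 34 high, with a 20 x 20 mm bore (sides along key x, y) open below, 24 deep. Above it a flat head, 33 to 67 mm above the origin, 36 mm along key x and 22 mm thick along key y: grip across the 22 mm, fingertips just above the barrel. Any quarter turn fits the stud. 0.1 to 0.2 kg
- stud_top (a point): centre of the top of the near-upright square stud (leans 0.024 rad until pressed; 17 x 17 mm, 26 high over a 44 mm round flange, chamfered top) at one end of the stand, 65 mm above the shelf, 60 when pressed. Its x and y are parallel to the stud's flats and turn with the screw. Key fully home: key origin 24 mm below this point
- foot_press (a joint): how far the stud end is pressed down against its spring, rad about the pivot 195 mm away: 0 = sprung up, 0.024 = fully down on its stop, 5 mm lower at the stud. Starts moving at about 5 N on the stud, fully down needs about 9 N; springs back when let go
- level_screw (a joint): turn of the foot's screw and stud, rad, positive anticlockwise seen from above, limits +-1.5, stays where left (friction 0.12 N m). Starts at 0.7 to 1.2; level lies within 0.2 of zero, different each time. Turning clockwise lifts the stud end and moves the bubble towards the stud, 16 mm per rad. The key has about 0.2 rad of play on the stud either way
- vial_middle (a point): middle of the spirit level's tube (80 mm long, 16 mm thick, along the plate's length), midway between its two black ring lines, which are 23 mm apart inside. y axis along the tube towards the stud end; axes move with the plate (x across, z up)
- bubble (a point): centre of the pale 16 mm long bubble in the tube; centred when it meets point vial_middle. It runs to the higher end, settling in about 2 s after a movement, at most 31 mm off. With the foot not pressed it stands some 19 mm too far towards the stud; true only at full press
- lug_nut_1: loose lug nut standing on the shelf, 18 x 21 x 24 mm, origin at its underside; bystander
- clip_weight_2: loose grey clip-on wheel weight, 16 x 30 x 15 mm, origin at its underside; bystander
- stand: balancing stand fixed to the shelf, origin under its middle; stud 90 mm along its +y. Steel base 100 x 240 mm (y), a tilting aluminium plate pivoted at the -y end, on it a low spindle and a spirit level; all but the stud lower than 60 mm
Not all that is in view belongs to the job. Of the things like the key, leave any that is green or red; of the rest the larger one is meant.

How it is judged:
By the outcome, as a careful person would: the job done as asked, in the order asked, and still so for the second after the job is handed in, while the arm keeps its last pose, push and grip.
It also fails if it takes over 69 s, if anything falls off the work surface, if the arm or the gripper's body presses on something with over 40 N, if the wrist force passes 120 N, or if a joint passes its speed limit or range.

## Robot

A 7-joint arm with a two-finger parallel gripper is mounted at the origin on a cart in front of the work surface, level with it; the furniture and walls round the work are solid. World frame = base frame: x ahead of the robot, y to its left, z up, the work surface at z = 0. Lengths are in m, angles in rad, forces in N, time in s.
With the tool pointing down it reaches from about 0.425 to 0.925 m from the base axis. Payload 6.8 kg.
Tool frame: the origin (TCP) lies on the front face of the gripper's body, between the roots of the fingers; the fingertips stand 73 mm ahead of it and the grasp point (between the pads) lies 54 mm ahead of it (env.nose_length is the distance from the TCP to the fingertips, in m); z points along the fingers, y is the line along which they close (so a half turn about z gives the same grasp; the last joint's range is limited). The gripper opens to 85 mm and grips with 20 to 120 N. Pads are 22 mm wide; open, the fingers measure 114 mm over their backs; the gripper's body (76 mm by 85 mm) begins 54 mm behind the grasp point. The pads swing forward as they close: fully open they stand 13 mm farther back than shut.
Start: joints at [1.179, 0.477, 0.022, 1.555, -0.011, 1.109, -0.083], TCP at [0.189, -0.648, 0.304] pointing down, gripper open.
Joint ranges: [-2.96, 2.96], [-0.34, 2.1], [-1.41, 1.46], [0.24, 2.44], [-1.37, 4.51], [0.17, 1.92], [-2.96, 2.96]. Speed limits (rad/s): [2.39, 2.39, 3.14, 3.14, 3.14, 3.14, 3.14].

## Interface

Orientations are given as a unit quaternion [w, x, y, z].
In Python, from cell import env, kin, camera, calibration, job gives the robot as it stands. The module is installed in compiled form; this text tells all that it offers. Calls block until the motion is done:
- env.reach(position, orientation): joint-space move of the TCP to a pose.
- env.movel(position, velocity=0.15, rot=None, stop_force=None): straight line of the TCP; rot=None keeps the orientation; velocity is the mean speed in m/s. With stop_force (N) it stops when the force on the tool has changed by that much, and returns True; else False.
- env.goto_joints(angles): joint-space move.
- env.grip(opening, f_grip=None): finger opening in m; f_grip is the grip in N (None keeps the last); returns when the fingers have stopped.
- env.dwell(seconds).
- kin.inverse_kinematics(position, orientation): joint angles nearest the present ones, or None.
- env.get_state(): the state.
- camera(name): name is "scene" or "side" or "wrist"; returns (picture, depth): 400x640x3 uint8, blue, green, red; 400x640 float32, m along the optical axis (not along the pixel's ray), 0 where there is no reading.
- calibration(name): a dict with "fx", "fy", "cx", "cy" (pixels), "rvec" (rotation vector, rad) and "tvec" (3), from world to camera coordinates, as OpenCV has them. Camera axes: x right, y down, z forward; pixel columns grow to the right and rows downward; lengths in m; the calibration is good to about 2 mm. A picture is of the moment at which its call begins: read the wrist's pose just before it. calibration takes no time and is no camera call; for the wrist camera it gives the pose at the moment of the call.
A pose or a line that the arm cannot do raises env.PlanningError and nothing moves.
- job.job_done(): hands the job in; it is judged then, once.
The state is a dict: "time": time; "qpos": joint angles; "joint_velocities": joint speeds; "joint_torque": joint torques, N m; "tcp_pos": TCP position; "orientation": TCP orientation; "force": force on the tool from outside, world axes, zero at the start; "torque": the same for the moment, N m; "opening": finger opening in m; "gripper_force": force on a finger pad.
Only numpy, scipy, OpenCV 4.12 (cv2) and the standard library are available. Lean on these libraries where they do the work, as an engineer would, in place of code of your own. Each camera call takes 0.05 s, during which the arm holds its last target. There are 200 camera calls.

## Working session

There is one attempt and no reset: what is moved stays moved. The work goes in short steps, each a Python script; the robot and the scene stay as the last script left them, time stands still between calls to the robot, and variables do not carry over. Pictures are saved under pics/ and viewed, at most 10 in all, crops included, and the job is handed in when it is done.

```bash
mkdir -p pics
cat > h.py <<'E'
import numpy as np, cv2
from cell import env,kin,camera,calibration,job
from scipy.spatial.transform import Rotation as R
def snap(n,f=None):
    c=calibration(n); p,d=camera(n)
    if f: cv2.imwrite('pics/'+f,p)
    return c,p,d
def ray(c,u,v):
    M=cv2.Rodrigues(np.array(c['rvec'],float))[0]; t=np.array(c['tvec'],float).ravel()
    return -M.T@t, M.T@np.array([(u-c['cx'])/c['fx'],(v-c['cy'])/c['fy'],1.])
def onz(c,u,v,z):
    o,r=ray(c,u,v); return o+r*(z-o[2])/r[2]
def pt(c,d,u,v):
    o,r=ray(c,u,v); return o+r*d[int(v),int(u)]
def proj(c,P):
    return cv2.projectPoints(np.array(P,float).reshape(-1,3),np.array(c['rvec'],float),np.array(c['tvec'],float),np.array([[c['fx'],0,c['cx']],[0,c['fy'],c['cy']],[0,0,1.]]),None)[0].reshape(-1,2)
def down(yaw):  # tool y axis (closing line) at world angle yaw
    y=np.array([np.cos(yaw),np.sin(yaw),0]);z=np.array([0,0,-1.]);x=np.cross(y,z)
    q=R.from_matrix(np.c_[x,y,z]).as_quat(); return [q[3],q[0],q[1],q[2]]
E
python3 - <<'E'
from h import *
a=snap('scene','a.png');b=snap('side','b.png')
for c,p,d in(a,b): print(ray(c,320,200),c['fx'])
print(env.get_state()['time'],env.get_state()['orientation'])
E
```

```text
(array([0.09383457, 0.75404895, 0.4683704 ]), array([ 0.4833174 , -0.76894396, -0.41855709])) 451.567286842676
(array([0.12910637, 0.6806303 , 0.62736825]), array([ 0.43130435, -0.65921896, -0.61611213])) 479.8403146994636
0.1 [-8.14194081e-04  9.89946589e-01  1.41439243e-01 -1.67995078e-04]
```

View pics/a.png

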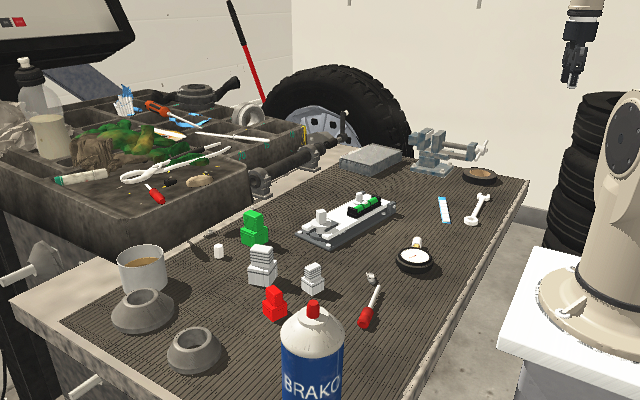

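View pics/b.png

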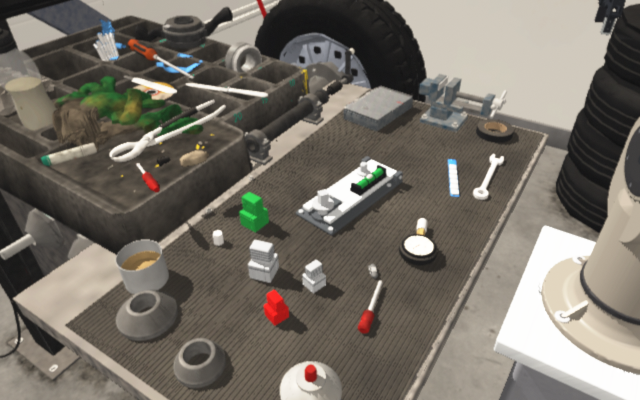

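Scene: key-like things in the side view are green (254,213), red (276,308), large grey (263,260) and small grey (314,276). The large grey one fits, being the larger of those neither green nor red. The stand's stud is at about (323,205), with the vial at (368,180). I'll confirm in one enlarged crop and take depth measurements.

Run:
```python
from h import *
a=snap('scene');b=snap('side')
c,p,d=b
A=cv2.resize(p[225:300,235:335],(800,600),interpolation=cv2.INTER_CUBIC)[:, :]
B=cv2.resize(p[150:235,295:408],(560,420),interpolation=cv2.INTER_CUBIC)
A=cv2.resize(A,(400,300));o=np.zeros((600,800,3),np.uint8)
o[:300,:400]=A; o[:300,400:]=cv2.resize(p[155:230,300:400],(400,300),interpolation=cv2.INTER_CUBIC)
p2=a[1]
o[300:,:400]=cv2.resize(p2[235:310,235:335],(400,300),interpolation=cv2.INTER_CUBIC); o[300:,400:]=cv2.resize(p2[185:260,295:395],(400,300),interpolation=cv2.INTER_CUBIC)
cv2.imwrite('pics/c.png',o)
# point cloud clusters in heights around the key
def cloud(c,d):
    M=cv2.Rodrigues(np.array(c['rvec'],float))[0];t=np.array(c['tvec'],float).ravel()
    v,u=np.mgrid[0:400,0:640];X=np.stack([(u-c['cx'])/c['fx']*d,(v-c['cy'])/c['fy']*d,d],-1)
    W=(X-t)@M; W[d==0]=np.nan; return W
for c,p,d in(a,b):
    W=cloud(c,d); z=W[...,2]
    k0=pt(c,d,263,260 if d is b[2] else 262); print('key pt',k0)
    near=np.hypot(W[...,0]-k0[0],W[...,1]-k0[1])<.05
    for lo,hi in((.064,.072),(.03,.037),(.006,.06)):
        m=near&(z>lo)&(z<hi); q=W[m][:,:2].astype(np.float32)
        if len(q)>4: print(lo,len(q),q.mean(0),cv2.minAreaRect(q))
    print('other small',pt(c,d,314,276))
    m=(z>.018)&(z<.075)&(np.hypot(W[...,0]-pt(c,d,345,200)[0],W[...,1]-pt(c,d,345,200)[1])<.16)
    q=W[m][:,:2].astype(np.float32); print('stand',len(q),cv2.minAreaRect(q))
    m&=z>.056; n,l,s,ct=cv2.connectedComponentsWithStats(m.astype(np.uint8))
    for i in range(1,n):
        if s[i,4]>5: print(s[i],W[l==i].mean(0),W[l==i].max(0)[2])
```

```text
key pt [0.52948289 0.24502526 0.04469649]
0.064 154 [0.53684515 0.23941654] ((0.5378918051719666, 0.2380381077528), (0.03506739065051079, 0.02190372161567211), 14.775854110717773)
0.03 177 [0.5319452  0.24726364] ((0.5384572148323059, 0.23782050609588623), (0.04027899354696274, 0.04124711826443672), 15.169788360595703)
0.006 783 [0.5309702  0.24691854] ((0.5381454825401306, 0.2385723739862442), (0.04130541533231735, 0.042297642678022385), 16.052568435668945)
other small [0.44195799 0.21833566 0.03249393]
stand 1147 ((0.5100940465927124, -0.06725373864173889), (0.16450180113315582, 0.10028700530529022), 78.57796478271484)
key pt [0.5312609  0.24598648 0.04251623]
0.064 190 [0.5377642  0.23958051] ((0.5380200743675232, 0.23805607855319977), (0.03553013131022453, 0.02271917462348938), 12.529191017150879)
0.03 189 [0.5314769  0.24738733] ((0.53703373670578, 0.23862342536449432), (0.04044342786073685, 0.04224789887666702), 12.675858497619629)
0.006 711 [0.53095067 0.2475272 ] ((0.5374966859817505, 0.23912450671195984), (0.04048534482717514, 0.042841698974370956), 15.019889831542969)
other small [0.44339307 0.22175168 0.03103021]
stand 2536 ((0.46512550115585327, 0.012654483318328857), (0.2985762059688568, 0.23601099848747253), 74.98402404785156)
[318 190  11  10  77] [0.52954272 0.05796355 0.06238985] 0.0664494632687928
```

View pics/c.png

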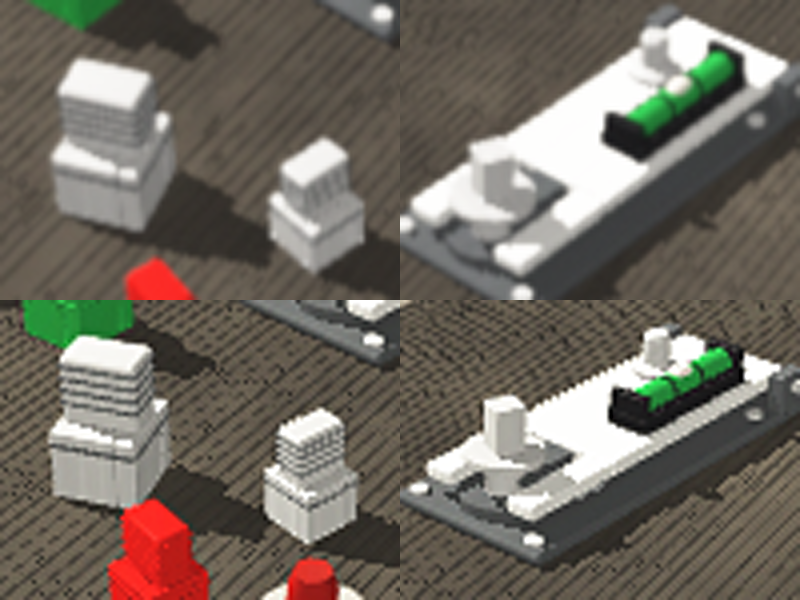

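The enlarged crop confirms it. The large grey key (263,260 side) has a 35x22 mm head and a 41 mm barrel, sits at (0.538,0.238), and its long axis lies at about 14°. The other grey one (314,276) is clearly smaller. The stud is at about (0.530,0.058) and the stand's y axis points at about 79°. Next I'll look at both from above with the wrist camera.

Run:
```python
from h import *
for y in range(-180,180,20):
    q=kin.inverse_kinematics([.53,.058,.2],down(np.radians(y)));print(y,None if q is None else np.round(q,2)[[0,1,3,5,6]].tolist())
env.reach([.53,.02,.28],down(np.radians(14-90)))
c,p,d=snap('wrist','d.png')
print(env.get_state()['time'],ray(c,320,200),proj(c,[[.53,.058,.065],[.538,.238,.067]]))
```

```text
-180 [0.65, 0.68, 1.94, 1.05, 2.28]
-160 [-1.0, 0.61, 2.04, 0.91, -2.34]
-140 [0.05, 0.4, 1.97, 0.8, -2.83]
-120 [0.11, 0.41, 1.97, 0.81, -2.52]
-100 [0.18, 0.42, 1.96, 0.82, -2.22]
-80 [0.24, 0.44, 1.96, 0.84, -1.91]
-60 [0.28, 0.45, 1.96, 0.85, -1.58]
-40 [0.31, 0.46, 1.95, 0.86, -1.26]
-20 [0.34, 0.47, 1.95, 0.86, -0.93]
0 [0.36, 0.47, 1.95, 0.87, -0.59]
20 [0.39, 0.49, 1.95, 0.88, -0.27]
40 [0.42, 0.5, 1.95, 0.89, 0.06]
60 [0.45, 0.52, 1.95, 0.91, 0.38]
80 [0.48, 0.53, 1.94, 0.92, 0.7]
100 [0.56, 0.59, 1.94, 0.97, 0.98]
120 [0.65, 0.68, 1.94, 1.05, 1.23]
140 [0.65, 0.68, 1.94, 1.05, 1.58]
160 [0.65, 0.68, 1.94, 1.05, 1.93]
2.9 (array([0.59530205, 0.03578726, 0.35056395]), array([-0.25321603, -0.05678283, -0.96577582])) [[283.39692251 181.46753885]
 [ 93.55240672 127.49112007]]
```

View pics/d.png

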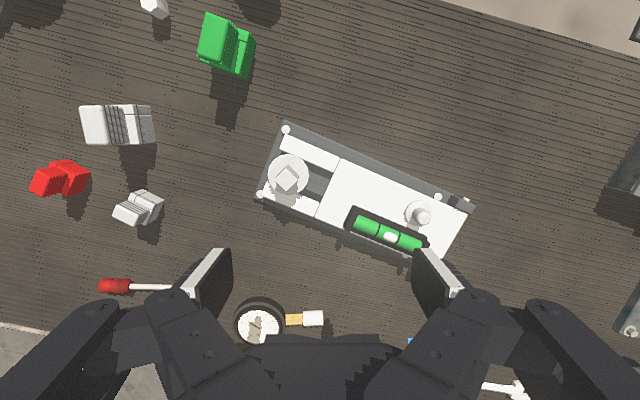

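The wrist view shows the key head top at about (93,125) and the stud top, turned like a diamond, at about (287,179). The vial is at (388,232) with its bubble at (391,236). Next I'll measure both tops by height.

```bash
cat >> h.py <<'E'
def cloud(c,d):
    M=cv2.Rodrigues(np.array(c['rvec'],float))[0];t=np.array(c['tvec'],float).ravel()
    v,u=np.mgrid[0:400,0:640];X=np.stack([(u-c['cx'])/c['fx']*d,(v-c['cy'])/c['fy']*d,d],-1)
    W=(X-t)@M; W[d==0]=np.nan; return W
def top(c,d,x,y,r,lo,hi):
    W=cloud(c,d);z=W[...,2];m=(np.hypot(W[...,0]-x,W[...,1]-y)<r)&(z>lo)&(z<hi)
    q=W[m]; return len(q),np.round(q.mean(0),4),cv2.minAreaRect(q[:,:2].astype(np.float32))
E
python3 - <<'E'
from h import *
c,p,d=snap('wrist')
print('key',top(c,d,.538,.238,.04,.062,.075))
print('stud',top(c,d,.53,.058,.025,.060,.075))
W=cloud(c,d)
hsv=cv2.cvtColor(p,cv2.COLOR_BGR2HSV);g=(cv2.inRange(hsv,(45,120,60),(75,255,255))>0)
g[:, :300]=0
q=W[g&(W[...,2]>.02)];print('vial',len(q),q.mean(0),cv2.minAreaRect(q[:,:2].astype(np.float32)))
m=(abs(W[...,2]-.008)<.03)&(W[...,2]>.01)&(np.hypot(W[...,0]-.512,W[...,1]+.03)<.14)
print('stand',cv2.minAreaRect(W[m][:,:2].astype(np.float32)))
# now from above the key
env.reach([.50,.215,.24],down(np.radians(14-90)))
c,p,d=snap('wrist','e.png')
print('key',top(c,d,.538,.238,.04,.062,.075))
print('stud',top(c,d,.53,.058,.025,.060,.075),env.get_state()['time'])
E
```

```text
key (1059, array([0.5408, 0.2372, 0.0669]), ((0.5400938987731934, 0.2383916974067688), (0.036139361560344696, 0.023298220708966255), 15.453978538513184))
stud (315, array([0.533 , 0.0563, 0.0651]), ((0.5326229333877563, 0.0566476508975029), (0.017135558649897575, 0.017218628898262978), 59.04583740234375))
vial 615 [ 0.49735815 -0.06213607  0.04455636] ((0.4962066411972046, -0.06318855285644531), (0.07932893186807632, 0.012338061816990376), 79.60215759277344)
stand ((0.519162654876709, -0.030908524990081787), (0.2348400503396988, 0.09716015309095383), 81.81007385253906)
key (1227, array([0.5406, 0.2392, 0.0671]), ((0.5398680567741394, 0.23927269876003265), (0.03639005497097969, 0.02229301631450653), 15.38796329498291))
stud (458, array([0.5328, 0.0584, 0.0647]), ((0.5324519872665405, 0.056948158890008926), (0.018546324223279953, 0.01729249209165573), 58.81734085083008)) 3.825
```

View pics/e.png

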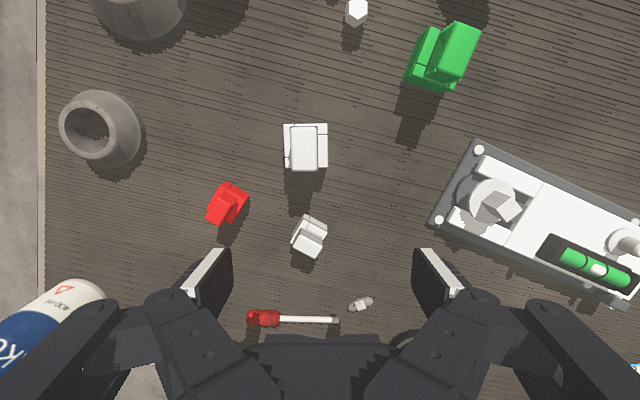

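The wrist views agree. The key is at (0.540,0.239) with its long axis at 15.4°; in the image its head at (304,148) is thin along the closing line. The stud is at (0.5325,0.0568) with its flats at 59°, and the stand axis is at 79.6°, so the screw reads about 1.2. Next is the grasp.

Run:
```python
from h import *
s=lambda:(lambda t:print(round(t['time'],2),np.round(t['tcp_pos'],4),np.round(t['force'],1),round(t['opening'],4),round(t['gripper_force'],1),np.round(t['qpos'],2)))(env.get_state())
rt=down(np.radians(105.4))
env.grip(.055,80)
env.reach([.540,.2388,.21],rt);s()
print(env.movel([.540,.2388,.111],.1,stop_force=6));s()
env.grip(.0,80);s()
env.movel([.540,.2388,.26],.12);s()
env.reach([.5327,.0570,.26],down(np.radians(59)));s()
a=snap('scene');b=snap('side');w=snap('wrist')
im=np.zeros((600,800,3),np.uint8)
im[:300,:400]=cv2.resize(a[1][100:250,250:450],(400,300));im[:300,400:]=cv2.resize(b[1][80:230,250:450],(400,300))
im[300:,:480]=cv2.resize(w[1],(480,300))
cv2.imwrite('pics/f.png',im)
```

```text
6.61 [0.5399 0.2389 0.21  ] [-0.2  0.4  0.4] 0.0551 0.0 [ 0.29  0.76 -1.19  1.79  0.78  1.15  0.68]
False
7.75 [0.5403 0.2391 0.1117] [-0.1 -0.1 -0.4] 0.0551 0.0 [ 0.23  0.87 -1.08  1.85  0.91  1.02  0.59]
8.15 [0.5404 0.2389 0.1117] [ 0.5 -0.6  5.3] 0.021 79.0 [ 0.23  0.87 -1.08  1.85  0.91  1.02  0.59]
9.54 [0.5398 0.2384 0.2591] [-0.4 -0.4 -2.1] 0.021 78.2 [ 0.32  0.71 -1.24  1.75  0.72  1.22  0.73]
10.3 [0.5326 0.0572 0.26  ] [ 0.2  0.3 -1.6] 0.021 78.2 [ 0.65  0.55 -1.15  1.88  0.57  1.09  0.3 ]
```

View pics/f.png

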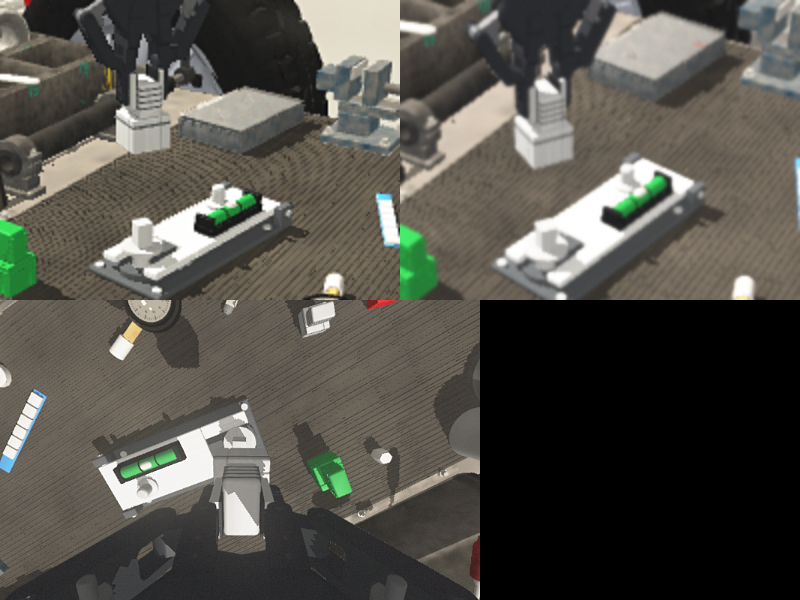

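The key is held straight in the fingers above the stud at (143,235) in the scene crop. The vial is visible to all three cameras. I'll lower it onto the stud slowly.

```bash
cat >> h.py <<'E'
def s(n=''):
    t=env.get_state();print(n,round(t['time'],2),np.round(t['tcp_pos'],4),'F',np.round(t['force'],1),'T',np.round(t['torque'],2),round(t['opening'],4))
    return t
E
python3 - <<'E'
from h import *
x,y=.5327,.0570
env.movel([x,y,.183],.1);s()
r=env.movel([x,y,.160],.02,stop_force=4);s(r)
if not r: r=env.movel([x,y,.1475],.02,stop_force=20);s(r)
E
```

```text
11.37 [0.5331 0.0573 0.1835] F [-0.4  0.3 -2.1] T [-0.02 -0.04  0.02] 0.0211
False 12.67 [0.5328 0.057  0.1601] F [ 0.   0.2 -1.8] T [ 0.   -0.04  0.04] 0.0208
False 13.44 [0.5333 0.0576 0.1482] F [-0.1  0.3  7. ] T [ 0.06  0.17 -0.04] 0.0206
```

The key slid on without contact and is now pressing at about 9 N. I'll press on to the stop and find the bubble.

```bash
cat >> h.py <<'E'
def bubble(name,show=None):
    """offset of bubble from vial middle along tube towards stud (mm)"""
    c,p,d=snap(name); ax=np.array([np.cos(np.radians(79.6)),np.sin(np.radians(79.6))]);m0=np.array([.4963,-.0630])
    hsv=cv2.cvtColor(p,cv2.COLOR_BGR2HSV)
    g=cv2.inRange(hsv,(45,120,40),(75,255,255)); z=.048
    # sample along tube's top line, several lateral offsets
    u=proj(c,[[*(m0),z]])[0]; roi=np.zeros_like(g);cv2.circle(roi,tuple(int(k) for k in u),60,255,-1)
    g&=roi; n,l,st,_=cv2.connectedComponentsWithStats(cv2.morphologyEx(g,cv2.MORPH_CLOSE,np.ones((9,9))))
    k=1+np.argmax(st[1:,4]); hull=cv2.convexHull(np.argwhere(l==k)[:,::-1].astype(np.int32)); hm=np.zeros_like(g);cv2.fillPoly(hm,[hull],255)
    w=cv2.inRange(hsv,(0,0,120),(180,110,255))&cv2.erode(hm,np.ones((3,3)))
    n2,l2,s2,c2=cv2.connectedComponentsWithStats(w)
    if n2<2: print(name,'no bubble');return c,p,None
    b=c2[1+np.argmax(s2[1:,4])]
    uv=np.argwhere(hm>0)[:,::-1]; f=lambda q:(onz(c,q[0],q[1],z)[:2]-m0)@ax
    e=np.array([f(q) for q in hull[:,0]]); o=f(b)
    print(name,'bubble px',b.round(1),'area',s2[1:,4].max(),'off vs centre mm',round(1e3*(o-(e.max()+e.min())/2),1),'ends',(1e3*e.min()).round(1),(1e3*e.max()).round(1))
    return c,p,u
E
python3 - <<'E'
from h import *
t=s(); print(env.movel([.5329,.0572,.142],.01,stop_force=14)); s()
env.dwell(.6);s()
for n in('scene','side','wrist'):
    c,p,u=bubble(n)
    a=p if u is None else p[max(0,int(u[1])-50):int(u[1])+50,max(0,int(u[0])-60):int(u[0])+60]
    cv2.imwrite('pics/%s1.png'%n,a)
i=[cv2.resize(cv2.imread('pics/%s1.png'%n),(400,300),interpolation=cv2.INTER_CUBIC) for n in('scene','side','wrist')]
cv2.imwrite('pics/g.png',np.vstack([np.hstack(i[:2]),np.hstack([i[2],i[2]*0])]))
E
```

```text
13.44 [0.5333 0.0576 0.1482] F [-0.1  0.3  7. ] T [ 0.06  0.17 -0.04] 0.0206
True
 13.8 [0.5341 0.0578 0.1473] F [-3.4 -1.2 10.6] T [-0.32  0.69 -0.06] 0.0213
 14.4 [0.534  0.0579 0.1473] F [-3.2 -1.   9.6] T [-0.29  0.61 -0.07] 0.0208
scene bubble px [371.6 200.1] area 9 off vs centre mm -27.0 ends -37.8 53.9
side bubble px [376.1 172.6] area 18 off vs centre mm -23.7 ends -39.1 46.6
wrist bubble px [ 95.5 284.5] area 335 off vs centre mm -22.4 ends -37.0 40.3
```

View pics/g.png

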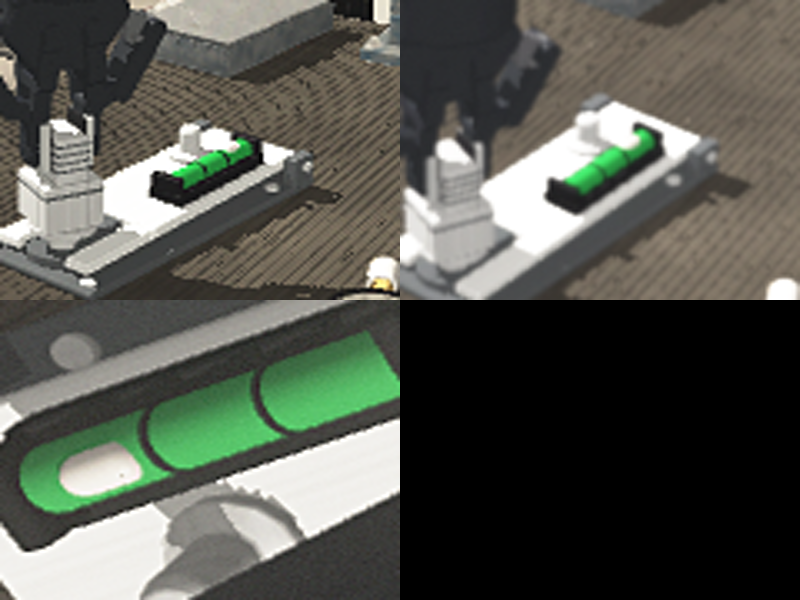

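The wrist view shows it best: the bubble sits about 22 mm past centre, away from the stud, and the two ring lines are clear. Level is therefore about 1.4 rad clockwise plus the play. I'll press a bit harder and turn in small steps.

```bash
cat >> h.py <<'E'
def turn(x,y,z,y0,y1,step=8,fz=18):
    n=max(1,int(np.ceil(abs(y1-y0)/step)))
    for k in np.linspace(y0,y1,n+1)[1:]:
        env.reach([x,y,z],down(np.radians(k)))
        t=env.get_state(); F=t['force']
        print(round(t['time'],2),'yaw',round(k,1),np.round(t['tcp_pos'],4),'F',np.round(F,1),'Tz',np.round(t['torque'],2))
        if F[2]>30: z+=.0005
        elif F[2]<fz-4: z-=.0004
        elif F[2]>fz+5: z+=.0003
        if np.linalg.norm(F[:2])>20 : print('lateral');break
    return z,k
E
python3 - <<'E'
from h import *
x,y=.5332,.0578
env.movel([x,y,.1468],.01); t=s()
print(turn(x,y,.1466,59,27))
E
```

```text
14.8 [0.5335 0.0579 0.1474] F [-2.5 -1.6  6.6] T [-0.28  0.4  -0.04] 0.0205
15.05 yaw 51.0 [0.5338 0.0575 0.1474] F [-1.8 -3.7  8.5] Tz [-0.55  0.38  0.  ]
15.3 yaw 43.0 [0.5339 0.0571 0.1473] F [-2.8 -3.8 11.5] Tz [-0.85  0.5  -0.06]
15.55 yaw 35.0 [0.5341 0.0569 0.1471] F [-2.9 -4.5 14.1] Tz [-1.15  0.59  0.01]
15.8 yaw 27.0 [0.5341 0.0568 0.1471] F [-2.3 -5.1 15.1] Tz [-1.19  0.65 -0.06]
(0.14579999999999999, np.float64(27.0))
```

Run:
```python
from h import *
env.dwell(1.5);s()
c,p,u=bubble('wrist'); cv2.imwrite('pics/h.png',p)
```

```text
17.3 [0.5341 0.0567 0.1471] F [-2.6 -5.6 14.7] T [-1.17  0.67 -0.05] 0.0205
wrist no bubble
```

View pics/h.png

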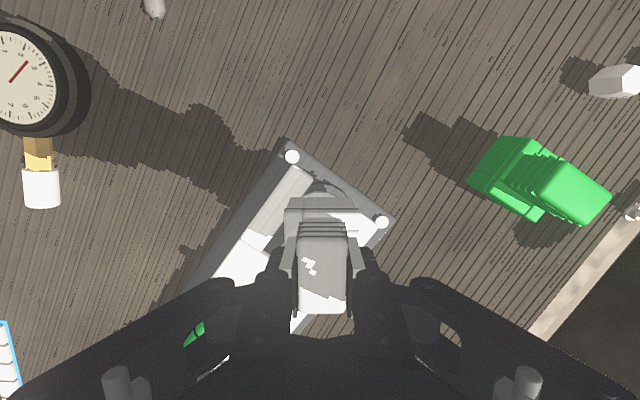

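The key turned with the gripper (head at (320,265)), but the wrist camera no longer sees the vial. I'll carry on turning and read the bubble from the scene and side cameras, using a profile along the tube.

```bash
cat >> h.py <<'E'
def prof(n):
    c,p,d=snap(n); hsv=cv2.cvtColor(p,cv2.COLOR_BGR2HSV)
    ax=np.array([np.cos(np.radians(79.6)),np.sin(np.radians(79.6)),0]);
    g=cv2.inRange(hsv,(45,120,40),(75,255,255))
    u=proj(c,[[.4963,-.063,.045]])[0]; roi=np.zeros_like(g);cv2.circle(roi,tuple(int(k) for k in u),32,255,-1); g&=roi
    P=np.argwhere(g>0)[:,::-1].astype(np.float32)
    o,dr=ray(c,*u); e0,e1=proj(c,[[.4963,-.063,.045]-.03*ax,[.4963,-.063,.045]+.03*ax]); a=(e1-e0)/60; L=np.hypot(*a); a/=L; nrm=np.array([-a[1],a[0]])
    off=np.median((P-u)@nrm)
    ts=np.arange(-44,45,2.); out=[]
    for t in ts:
        q=[u+a*L*t+nrm*(off+k) for k in np.linspace(-1.5,1.5,5)]
        v=cv2.remap(p,np.float32([[k[0] for k in q]]),np.float32([[k[1] for k in q]]),cv2.INTER_LINEAR)[0].astype(float).mean(0)
        out.append(v)
    out=np.array(out); print(n,'px/mm',round(L,2),'u',u.round(1),'off',round(off,1),'npx',len(P))
    for nm,v in(('t',ts),('green',out[:,1]),('red',out[:,2])): print('  ',nm,v.astype(int).tolist())
    return c,p,u
E
python3 - <<'E'
from h import *
print(turn(.5334,.0570,.1458,27,-12))
env.dwell(1.5);s()
i=[]
for n in('scene','side'):
    c,p,u=prof(n); x,y=int(u[0]),int(u[1]); i.append(cv2.resize(p[y-38:y+37,x-60:x+40],(400,300),interpolation=cv2.INTER_CUBIC))
cv2.imwrite('pics/i.png',np.hstack(i))
E
```

```text
17.6 yaw 19.2 [0.5341 0.0563 0.1471] F [-2.8 -3.8 13.7] Tz [-0.95  0.82 -0.03]
17.85 yaw 11.4 [0.5343 0.0563 0.147 ] F [-3.9 -5.  17.2] Tz [-1.05  0.89 -0.04]
18.1 yaw 3.6 [0.5342 0.0563 0.147 ] F [-3.6 -3.6 17.1] Tz [-1.09  0.9  -0.09]
18.35 yaw -4.2 [0.5342 0.0563 0.147 ] F [-4.2 -4.3 17. ] Tz [-1.05  0.92 -0.1 ]
18.6 yaw -12.0 [0.5342 0.0563 0.147 ] F [-2.7 -4.5 17.5] Tz [-1.    0.91 -0.04]
(0.1454, np.float64(-12.0))
 20.1 [0.5342 0.0562 0.147 ] F [-3.3 -2.7 17.5] T [-1.    0.91 -0.07] 0.0206
scene px/mm 0.31 u [362.4 202.6] off -3.3 npx 136
   t [-44, -42, -40, -38, -36, -34, -32, -30, -28, -26, -24, -22, -20, -18, -16, -14, -12, -10, -8, -6, -4, -2, 0, 2, 4, 6, 8, 10, 12, 14, 16, 18, 20, 22, 24, 26, 28, 30, 32, 34, 36, 38, 40, 42, 44]
   green [146, 147, 143, 145, 146, 145, 145, 147, 148, 149, 136, 102, 94, 133, 154, 152, 154, 151, 150, 150, 151, 152, 141, 100, 79, 119, 153, 154, 154, 154, 154, 153, 155, 156, 146, 120, 81, 46, 41, 37, 36, 32, 31, 29, 30]
   red [39, 39, 39, 39, 39, 39, 39, 39, 38, 37, 36, 44, 54, 75, 82, 75, 78, 77, 58, 41, 38, 38, 38, 35, 34, 38, 41, 41, 40, 40, 40, 40, 40, 41, 40, 38, 35, 35, 40, 39, 38, 34, 32, 30, 30]
side px/mm 0.36 u [367.2 176.3] off -3.4 npx 175
   t [-44, -42, -40, -38, -36, -34, -32, -30, -28, -26, -24, -22, -20, -18, -16, -14, -12, -10, -8, -6, -4, -2, 0, 2, 4, 6, 8, 10, 12, 14, 16, 18, 20, 22, 24, 26, 28, 30, 32, 34, 36, 38, 40, 42, 44]
   green [100, 137, 157, 163, 165, 166, 167, 168, 168, 167, 167, 165, 155, 142, 148, 163, 172, 176, 178, 178, 176, 174, 173, 170, 157, 138, 141, 159, 171, 175, 177, 178, 178, 178, 178, 178, 174, 162, 136, 102, 73, 54, 43, 37, 35]
   red [41, 44, 46, 46, 47, 47, 47, 48, 47, 47, 48, 52, 68, 90, 108, 117, 116, 114, 112, 98, 79, 61, 51, 49, 47, 45, 46, 47, 49, 50, 50, 50, 50, 50, 50, 50, 49, 49, 48, 48, 48, 46, 43, 38, 35]
```

View pics/i.png

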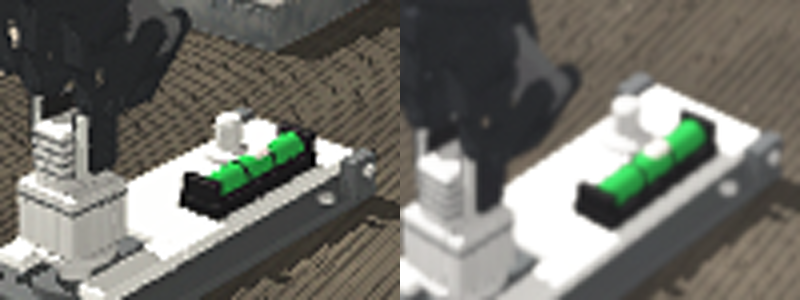

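The rings read at -20.5/+4 (scene) and -17.5/+6.5 (side), with the bubble at about -14/-12, so it is still about 6 mm short (needs towards the stud). I'll turn roughly 20° more, and check the oblique-view bias against the saved start pictures (d.png is near overhead).

```bash
cat >> h.py <<'E'
def off(p,u,r,sgn_pt,v=True):
    """bubble offset (mm, + towards sgn_pt pixel) from ring middle; rings 23 mm apart"""
    hsv=cv2.cvtColor(p,cv2.COLOR_BGR2HSV); g=cv2.inRange(hsv,(45,120,40),(75,255,255))
    roi=np.zeros_like(g);cv2.circle(roi,(int(u[0]),int(u[1])),r,255,-1); g&=roi
    P=np.argwhere(g>0)[:,::-1].astype(float); m=P.mean(0); a=np.linalg.svd(P-m,full_matrices=False)[2][0]
    if a@(np.array(sgn_pt)-m)<0:a=-a
    nr=np.array([-a[1],a[0]]); h=np.ptp((P-m)@nr); W=np.percentile(np.abs((P-m)@nr),80)
    T=np.percentile((P-m)@a,[.5,99.5]); ts=np.arange(T[0],T[1],.1); res=[]
    for k in np.linspace(-.6,.6,7)*W:
        q=m+np.outer(ts,a)+nr*k
        v_=cv2.remap(p,q[None,:,0].astype(np.float32),q[None,:,1].astype(np.float32),cv2.INTER_CUBIC)[0].astype(float)
        res.append(v_)
    V=np.mean(res,0); G=V[:,1]; Rr=np.convolve(V[:,2],np.ones(5)/5,'same')
    L=T[1]-T[0]; from scipy.signal import find_peaks
    pk,pr=find_peaks(-np.convolve(G,np.ones(9)/9,'same'),prominence=8)
    pk=pk[(ts[pk]>T[0]+.12*L)&(ts[pk]<T[1]-.12*L)]
    w=np.clip(Rr-(Rr[20:-20].min()+.4*np.ptp(Rr[20:-20])),0,None); w[:10]=0;w[-10:]=0
    b=(w>0).nonzero()[0]; bc=ts[b].mean(); bc2=(ts*w).sum()/w.sum()
    print('len px',round(L,1),'dips',ts[pk].round(1),'bubble mid',bc.round(1),'cent',bc2.round(1),'blen',round(np.ptp(ts[b]),1))
    if len(pk)>=2:
        best=min(((ts[pk[i]],ts[pk[j]]) for i in range(len(pk)) for j in range(i+1,len(pk))),key=lambda q:abs(q[1]-q[0]-L*23/74)); f=23/(best[1]-best[0])
        print('   offset mm',round((bc-sum(best)/2)*f,1),round((bc2-sum(best)/2)*f,1))
def both():
    for n,sp in(('scene',(321,215)),('side',(323,205))):
        c,p,d=snap(n); u=proj(c,[[.4963,-.063,.045]])[0]; print(n,end=' '); off(p,u,32,sp)
E
python3 - <<'E'
from h import *
print('start d',end=' ');off(cv2.imread('pics/d.png'),(388,234),50,(287,179))
for f,n,sp in(('a','scene',(321,215)),('b','side',(323,205))):
    u=proj(calibration(n),[[.4963,-.063,.045]])[0];print('start',n,end=' ');off(cv2.imread('pics/%s.png'%f),u,32,sp)
both()
print(turn(.5334,.0566,.1455,-12,-30,6))
env.dwell(2);s();both()
E
```

```text
start d len px 69.4 dips [-12.6   3.3   9.5  20.2] bubble mid -4.5 cent -4.6 blen 13.7
   offset mm -3.1 -3.1
start scene len px 23.6 dips [-4.1  3.5] bubble mid -0.4 cent -0.6 blen 3.9
   offset mm -0.5 -0.9
start side len px 28.6 dips [-4.4  4.4] bubble mid -0.2 cent -0.2 blen 5.6
   offset mm -0.5 -0.7
scene len px 24.6 dips [-4.1  3.4] bubble mid -2.1 cent -2.1 blen 3.8
   offset mm -5.4 -5.3
side len px 28.9 dips [-4.8  4. ] bubble mid -2.6 cent -2.7 blen 5.6
   offset mm -5.8 -5.9
20.55 yaw -18.0 [0.5342 0.0561 0.1471] F [-3.7 -3.6 16.1] Tz [-0.82  0.91 -0.06]
20.8 yaw -24.0 [0.5342 0.0561 0.1471] F [-4.2 -3.3 16.9] Tz [-0.85  0.92 -0.09]
21.05 yaw -30.0 [0.5341 0.0561 0.147 ] F [-3.9 -3.8 16.5] Tz [-0.85  0.98 -0.09]
(0.1455, np.float64(-30.0))
 23.05 [0.5341 0.0561 0.1471] F [-3.9 -3.6 16. ] T [-0.82  0.93 -0.07] 0.0208
scene len px 23.6 dips [-4.   3.5] bubble mid -0.8 cent -0.9 blen 3.7
   offset mm -1.5 -1.8
side len px 28.7 dips [-4.4  4.3] bubble mid -0.7 cent -0.7 blen 5.4
   offset mm -1.7 -1.7
```

The start pictures disagree: overhead reads -3.1, oblique about -0.6. The rings are slanted in the oblique views, so they must be compared on the line that the bubble itself lies on. I'll redo the measurement along the bubble's own ridge line.

```bash
cat >> h.py <<'E'
from scipy.signal import find_peaks
def off2(p,u,r,sp,a):
    """compare rings and bubble on the line through the bubble centroid, parallel to tube direction a (px per mm)"""
    hsv=cv2.cvtColor(p,cv2.COLOR_BGR2HSV); g=cv2.inRange(hsv,(45,120,40),(75,255,255))
    roi=np.zeros_like(g);cv2.circle(roi,(int(u[0]),int(u[1])),r,255,-1); g&=roi
    P=np.argwhere(g>0)[:,::-1].astype(np.float32); hull=cv2.convexHull(P.astype(np.int32)); hm=np.zeros_like(g);cv2.fillPoly(hm,[hull],255)
    L=np.hypot(*a); e=np.array(a)/L; nr=np.array([-e[1],e[0]])
    R_=p[...,2].astype(float)*(cv2.erode(hm,np.ones((3,3)))>0); w=np.clip(R_-85,0,None)
    yy,xx=np.mgrid[0:p.shape[0],0:p.shape[1]]; b=np.array([(xx*w).sum(),(yy*w).sum()])/w.sum()
    ts=np.arange(-40,40,.25); out=[]
    for k in(-.25,0,.25):
        k=k*6*L; q=b+np.outer(ts,e*L)+nr*k
        v=cv2.remap(p,q[None,:,0].astype(np.float32),q[None,:,1].astype(np.float32),cv2.INTER_CUBIC)[0].astype(float)
        G=np.convolve(v[:,1],np.ones(5)/5,'same'); pk,pr=find_peaks(-G,prominence=15)
        Rr=v[:,2]; hi=Rr>(.5*(np.percentile(Rr[100:220],98)+45)); i0=160
        j=np.nonzero(hi&(abs(ts)<14))[0]
        out.append((round(k,1),ts[pk].tolist(),(ts[j[0]],ts[j[-1]]) if len(j) else None))
    print('bubble px',b.round(1)); [print('   ',*o) for o in out]
def ax_px(c,z=.05):
    A=np.array([np.cos(np.radians(79.6)),np.sin(np.radians(79.6)),0])*.02; m=np.array([.4963,-.063,z]); q=proj(c,[m-A,m+A]); return (q[1]-q[0])/40
def both2():
    for n in('scene','side'):
        c,p,d=snap(n); u=proj(c,[[.4963,-.063,.045]])[0]; print(n,end=' '); off2(p,u,32,None,ax_px(c))
E
python3 - <<'E'
from h import *
P=cv2.imread('pics/d.png'); hsv=cv2.cvtColor(P,cv2.COLOR_BGR2HSV); g=cv2.inRange(hsv,(45,120,40),(75,255,255)); r=np.zeros_like(g); cv2.circle(r,(388,234),50,255,-1)
q=np.argwhere((g&r)>0)[:,::-1].astype(float); e=np.linalg.svd(q-q.mean(0),full_matrices=False)[2][0]; e*=-np.sign(e[0])
print('start d',end=' ');off2(P,(388,234),50,None,e*1.0)
for f,n in(('a','scene'),('b','side')):
    c=calibration(n);u=proj(c,[[.4963,-.063,.045]])[0];print('start',n,end=' ');off2(cv2.imread('pics/%s.png'%f),u,32,None,ax_px(c))
both2()
# enlarged views now
i=[]
for n in('scene','side'):
    c,p,d=snap(n);x,y=proj(c,[[.4963,-.063,.045]])[0].astype(int); i.append(cv2.resize(p[y-20:y+16,x-24:x+24],(400,300),interpolation=cv2.INTER_NEAREST))
j=cv2.resize(P[204:264,348:428],(400,300),interpolation=cv2.INTER_NEAREST)
c=calibration('scene');x,y=proj(c,[[.4963,-.063,.045]])[0].astype(int); k=cv2.resize(cv2.imread('pics/b.png')[155:191,345:393],(400,300),interpolation=cv2.INTER_NEAREST)
cv2.imwrite('pics/j.png',np.vstack([np.hstack(i),np.hstack([j,k])]))
E
```

```text
start d bubble px [388.  234.1]
    -1.5 [-34.0, -11.25, 10.75] (np.float64(-10.25), np.float64(4.25))
    0.0 [-35.75, -11.25, 5.0, 11.0] (np.float64(-10.0), np.float64(3.75))
    1.5 [-36.5, -29.5, -11.0, 11.0, 16.5, 36.75] (np.float64(-9.25), np.float64(3.25))
start scene bubble px [365.6 202.5]
    -0.5 [-25.75, -11.25, 2.25, 13.0, 23.75] (np.float64(-6.0), np.float64(5.75))
    0.0 [-10.5, 13.5, 26.5] (np.float64(-6.25), np.float64(7.5))
    0.5 [-10.0, 14.75] (np.float64(-5.75), np.float64(10.0))
start side bubble px [369.5 176.3]
    -0.5 [-12.0, 12.5] (np.float64(-7.75), np.float64(7.75))
    0.0 [-11.5, 13.25] (np.float64(-8.0), np.float64(8.5))
    0.5 [-10.75, 14.0] (np.float64(-8.0), np.float64(9.25))
scene bubble px [365.3 202.4]
    -0.5 [-11.25, 12.75] (np.float64(-7.25), np.float64(4.75))
    0.0 [-10.75, -2.75, 13.5] (np.float64(-7.5), np.float64(7.75))
    0.5 [-29.5, -18.75, -10.5, -2.25, 14.5] (np.float64(-8.25), np.float64(9.25))
side bubble px [369.9 176. ]
    -0.5 [-10.75, 13.75] (np.float64(-8.0), np.float64(7.5))
    0.0 [-10.5, 14.5] (np.float64(-8.5), np.float64(9.0))
    0.5 [-10.0, 14.75] (np.float64(-8.75), np.float64(10.25))
```

View pics/j.png

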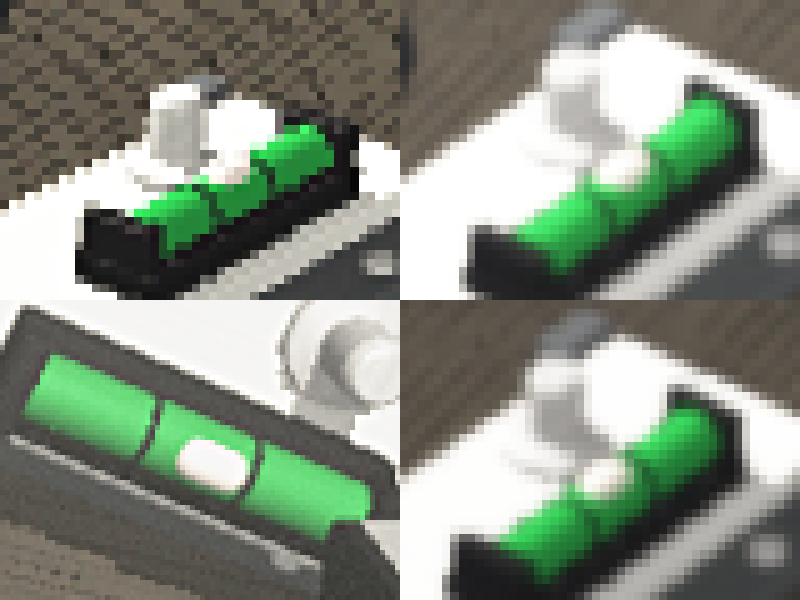

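The bubble now reads about 1 mm further from the stud than at the start (side -1.7 against -0.5). Overhead read -3.1 at the start, so it should be around -4 mm now. The oblique views are marginal, so I'll lift the key without letting go, turn it back a quarter turn and re-seat it. That puts the vial back in the wrist camera's close view.

Run:
```python
from h import *
env.movel([.5338,.0566,.23],.08);s()
w=snap('wrist')
env.reach([.5330,.0570,.23],down(np.radians(75)));s()
c,p,d=snap('wrist'); print('stud',top(c,d,.533,.057,.02,.058,.072))
env.movel([.5330,.0570,.181],.1)
r=env.movel([.5330,.0570,.158],.025,stop_force=5);s(r)
if not r:
    r=env.movel([.5335,.0570,.1460],.015,stop_force=20);s(r)
    env.dwell(2);s()
    c,p,d=snap('wrist','k.png'); print(proj(c,[[.4963,-.063,.048]]))
```

```text
24.56 [0.5335 0.0565 0.2294] F [-0.2 -0.  -2.2] T [ 0.02 -0.02 -0.01] 0.0206
 26.03 [0.5329 0.0569 0.2298] F [ 0.2 -0.6 -2.7] T [-0.02  0.04 -0.  ] 0.0208
stud (96, array([0.5245, 0.0583, 0.0637]), ((0.5247685313224792, 0.05851077660918236), (0.0163283571600914, 0.0030478201806545258), 72.37401580810547))
False 27.79 [0.5328 0.0568 0.1579] F [-0.6 -1.7 -2.5] T [-0.37  0.14  0.  ] 0.0209
False 28.74 [0.5343 0.0574 0.1472] F [-2.  -3.3 11.5] T [-0.96  0.65 -0.07] 0.0209
 30.74 [0.5343 0.0574 0.1473] F [-2.6 -2.6 11.8] T [-0.96  0.62 -0.09] 0.0209
[[110.88190708 225.22656879]]
```

View pics/k.png

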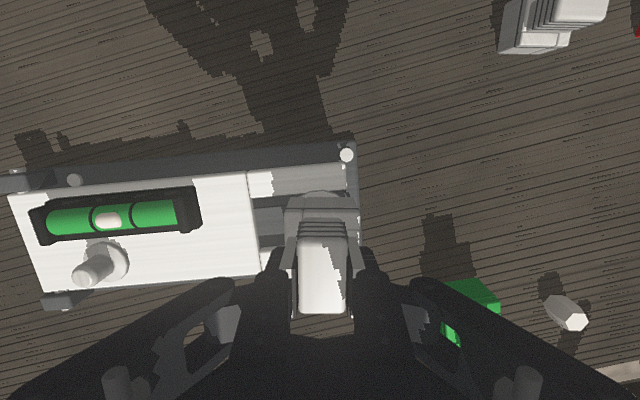

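The re-seat went well. In the wrist view the ring lines are at x of about 94.5 and 132.5 (row 215), and the bubble centre is at about 107.5, so it is about 3.6 mm short with the stud at about 72°. About 13° of stud turn is still needed, which puts the key at about 48°.

```bash
cat >> h.py <<'E'
def wr(f=None):
    c,p,d=snap('wrist',f); u=proj(c,[[.4975,-.062,.05]])[0]; print('u',u.round(0),end=' '); off2(p,u,95,None,ax_px(c,.052))
E
python3 - <<'E'
from h import *
wr()
print(turn(.5335,.0572,.1454,75,54,7))
env.dwell(1.8);s();wr('l.png')
E
```

```text
u [111. 228.] bubble px [108.4 221.6]
    -2.5 [-10.75, 13.25] (np.float64(-8.0), np.float64(7.0))
    0.0 [-10.5, 13.5] (np.float64(-8.0), np.float64(7.5))
    2.5 [-10.25, 14.0] (np.float64(-7.5), np.float64(7.5))
31.09 yaw 68.0 [0.5347 0.0577 0.1471] F [-2.9 -4.4 15.4] Tz [-0.93  0.75 -0.15]
31.34 yaw 61.0 [0.5347 0.0576 0.1471] F [-2.4 -4.5 15. ] Tz [-1.03  0.66 -0.1 ]
31.59 yaw 54.0 [0.5347 0.0574 0.1471] F [-3.9 -5.3 15.8] Tz [-1.18  0.69 -0.08]
(0.1454, np.float64(54.0))
 33.39 [0.5348 0.0574 0.1471] F [-1.5 -4.9 16.7] T [-1.15  0.72 -0.09] 0.0209
u [134. 294.] bubble px [135.5 287.5]
    -2.2 [-15.0, 9.0] (np.float64(-8.5), np.float64(7.25))
    0.0 [-14.75, 9.25] (np.float64(-8.5), np.float64(7.75))
    2.2 [-14.25, 10.0] (np.float64(-8.0), np.float64(7.75))
```

View pics/l.png

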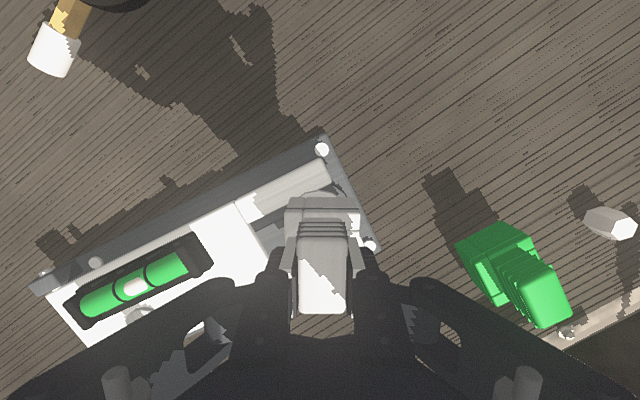

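By eye the bubble at (134,287) is now near the middle of the rings at about (117,293) and (151,278). My first script's numbers differ from that, and I've used up my picture views (12, over the limit of 10). I'll settle it numerically from the profiles and view no more pictures.

Run:
```python
from h import *
for f,b,e in(('k',(108.4,220),None),('l',(135,287),None)):
    p=cv2.imread('pics/%s.png'%f); hsv=cv2.cvtColor(p,cv2.COLOR_BGR2HSV)
    g=cv2.inRange(hsv,(45,100,50),(80,255,255)); r=np.zeros_like(g); cv2.circle(r,(int(b[0]),int(b[1])),75,255,-1); g&=r
    q=np.argwhere(g>0)[:,::-1].astype(float); m=q.mean(0); e=np.linalg.svd(q-m,full_matrices=False)[2][0]; e*=np.sign(e[0]); n=np.array([-e[1],e[0]])
    hull=cv2.convexHull(q.astype(np.int32)); hm=np.zeros_like(g); cv2.fillPoly(hm,[hull],255); hm=cv2.erode(hm,np.ones((3,3)))
    wm=((hm>0)&(p[...,2]>130)).astype(np.uint8); k,l,s_,ct=cv2.connectedComponentsWithStats(wm); i=1+np.argmax(s_[1:,4]); bc=ct[i]
    print(f,'axis',e.round(3),'bubble',bc.round(1),'area',s_[i],'t,n',((bc-m)@e).round(1),((bc-m)@n).round(1),'tube half width',np.percentile(abs((q-m)@n),95).round(1))
    for k in range(-9,10,3):
        ts=np.arange(-60,60,.5);Q=m+np.outer(ts,e)+n*k
        v=cv2.remap(p,Q[None,:,0].astype(np.float32),Q[None,:,1].astype(np.float32),cv2.INTER_LINEAR)[0].astype(float)
        pk=find_peaks(-v[:,1],prominence=25)[0]; j=np.nonzero(v[:,2]>130)[0]
        print('  n',k,'dips',ts[pk],'white',[ts[j[0]],ts[j[-1]]] if len(j) else None)
```

```text
k axis [ 0.996 -0.086] bubble [108.  220.7] area [ 95 213  27  16 361] t,n -3.5 3.4 tube half width 11.9
  n -9 dips [-18.5  20.5] white None
  n -6 dips [-20.  20.] white None
  n -3 dips [-21.  19.] white [np.float64(-14.0), np.float64(5.0)]
  n 0 dips [-21.5  18.5] white [np.float64(-16.5), np.float64(7.5)]
  n 3 dips [-21.   19.5] white [np.float64(-17.0), np.float64(9.0)]
  n 6 dips [-20.5  20. ] white [np.float64(-16.0), np.float64(9.5)]
  n 9 dips [-18.5  21.5] white [np.float64(-13.0), np.float64(9.0)]
l axis [ 0.904 -0.428] bubble [134.8 286.7] area [123 277  25  19 330] t,n 2.1 2.5 tube half width 11.3
  n -9 dips [-16.5  18. ] white None
  n -6 dips [-18.   16.5] white None
  n -3 dips [-18.5  16. ] white [np.float64(-7.5), np.float64(11.0)]
  n 0 dips [-19.   15.5] white [np.float64(-10.0), np.float64(12.5)]
  n 3 dips [-19.   15.5] white [np.float64(-10.0), np.float64(13.5)]
  n 6 dips [-18.  17.] white [np.float64(-9.0), np.float64(14.0)]
  n 9 dips [-16.  18.] white [np.float64(-5.5), np.float64(13.0)]
```

```bash
cat > m.py <<'E'
from h import *
def meas():
    c,p,d=snap('wrist'); W=cloud(c,d); a=np.radians(79.6); A=np.array([np.cos(a),np.sin(a)]);B=np.array([-A[1],A[0]])
    T=((W[...,:2]-[.4963,-.0630])@A)*1e3; S=((W[...,:2]-[.4963,-.0630])@B)*1e3; Z=W[...,2]*1e3
    near=(abs(T)<40)&(abs(S)<7)&(Z>30)&(Z<65)
    # fine depth ridge profile
    hsv=cv2.cvtColor(p,cv2.COLOR_BGR2HSV); gr=(cv2.inRange(hsv,(45,100,50),(80,255,255))>0)&near
    wh=(p[...,2]>130)&near; bl=(p.max(2)<90)&near
    for nm,m in(('green',gr),('white',wh),('black',bl)):
        print(nm,m.sum(),'T',np.percentile(T[m],[2,50,98]).round(1),'S',np.percentile(S[m],[2,50,98]).round(1),'Z',np.percentile(Z[m],[2,50,98]).round(1))
    print('white mean',T[wh].mean().round(2))
    h,_=np.histogram(T[bl],bins=np.arange(-40,41,1)); k=np.nonzero(h>6)[0]; print('black hist',[(int(i-40),int(h[i])) for i in k])
    for t in range(-30,31,3):
        q=(abs(T-t)<1.5)&(abs(S)<8)&near
        if q.any(): print((t,np.percentile(Z[q],95).round(1)),end=' ')
    print()
meas()
E
python3 m.py; python3 -c "
from h import *
s()
for n,sp in(('scene',(321,215)),('side',(323,205))):
    c,p,d=snap(n);u=proj(c,[[.4963,-.063,.045]])[0];print(n);off(p,u,32,sp)"
```

```text
green 1407 T [-38.9  -7.3  36.9] S [-5.8  1.7  6.8] Z [37.8 46.1 47.8]
white 305 T [-5.1  3.3  9.6] S [-2.8  2.9  6.8] Z [44.3 48.3 50. ]
black 135 T [-39.8   1.9  29.4] S [-6.9 -2.7  6.5] Z [37.  46.1 48.6]
white mean 3.02
black hist [(-40, 17), (-13, 22), (-12, 7), (11, 17), (12, 17)]
(-30, np.float64(46.9)) (-27, np.float64(47.3)) (-24, np.float64(47.2)) (-21, np.float64(47.2)) (-18, np.float64(47.6)) (-15, np.float64(47.2)) (-12, np.float64(47.7)) (-9, np.float64(47.4)) (-6, np.float64(48.1)) (-3, np.float64(49.3)) (0, np.float64(49.7)) (3, np.float64(50.1)) (6, np.float64(49.9)) (9, np.float64(49.0)) (12, np.float64(48.1)) (15, np.float64(47.4)) (18, np.float64(47.3)) (21, np.float64(47.3)) (24, np.float64(47.7)) (27, np.float64(47.5)) (30, np.float64(47.5)) 
 33.49 [0.5348 0.0574 0.1471] F [-3.1 -5.6 15.6] T [-1.15  0.7  -0.11] 0.0205
scene
len px 23.3 dips [-3.7 -1.3  3.7] bubble mid 0.9 cent 1.1 blen 3.9
   offset mm 2.6 3.2
side
len px 28.2 dips [-3.9  4.9] bubble mid 1.4 cent 1.4 blen 5.6
   offset mm 2.4 2.2
```

Depth settles it: the bubble stands proud of the tube (50 mm against 47.3), centred at about +2.7 mm. The rings are at -12.4 and +11.9, mid -0.2. All views now agree it overshot by about 2.5-2.9 mm, so I'll turn back anticlockwise, through the play and then about 0.17 rad more.

Run:
```python
from h import *
print(turn(.5335,.0572,.1454,54,83,7))
env.dwell(2);s()
import m
```

```text
33.84 yaw 59.8 [0.5348 0.0575 0.1471] F [-2.1 -4.4 15.6] Tz [-1.18  0.59  0.02]
34.09 yaw 65.6 [0.5348 0.0576 0.1471] F [-2.7 -4.3 15.4] Tz [-1.07  0.67  0.09]
34.34 yaw 71.4 [0.5347 0.0576 0.1471] F [-2.5 -4.1 15.7] Tz [-1.08  0.7   0.07]
34.59 yaw 77.2 [0.5347 0.0577 0.1471] F [-2.6 -4.6 15.4] Tz [-1.    0.72  0.02]
34.84 yaw 83.0 [0.5346 0.0577 0.1471] F [-4.  -3.7 16.7] Tz [-1.1   0.73  0.09]
(0.1454, np.float64(83.0))
 36.84 [0.5346 0.0577 0.1471] F [-3.3 -3.2 15.2] T [-1.1   0.77  0.04] 0.0208
green 1845 T [-38.8   4.   37.5] S [-4.7  2.   6.8] Z [41.5 45.6 47.2]
white 377 T [-11.9  -4.1   2.2] S [-2.4  2.9  6.8] Z [44.7 47.7 49.4]
black 182 T [-39.9  11.6  32.6] S [-7.  -3.6  6.8] Z [35.7 44.8 49. ]
white mean -4.37
black hist [(-40, 26), (-14, 8), (-13, 15), (11, 17), (12, 36), (13, 9)]
(-30, np.float64(47.1)) (-27, np.float64(46.8)) (-24, np.float64(47.0)) (-21, np.float64(46.8)) (-18, np.float64(47.1)) (-15, np.float64(46.9)) (-12, np.float64(48.1)) (-9, np.float64(49.4)) (-6, np.float64(49.2)) (-3, np.float64(49.2)) (0, np.float64(48.9)) (3, np.float64(47.4)) (6, np.float64(46.8)) (9, np.float64(46.9)) (12, np.float64(47.2)) (15, np.float64(46.7)) (18, np.float64(46.9)) (21, np.float64(46.9)) (24, np.float64(46.6)) (27, np.float64(46.8)) (30, np.float64(46.7))
```

The play is mostly taken up by friction, so the stud follows the key almost directly. The bubble is now at -4.2 mm relative to the ring middle. I'll turn clockwise about 15°.

Run:
```python
from h import *
print(turn(.5335,.0572,.1454,83,68,5))
env.dwell(2.2);s()
import m
```

```text
37.14 yaw 78.0 [0.5347 0.0579 0.1471] F [-2.6 -3.6 14.5] Tz [-0.9   0.73 -0.09]
37.39 yaw 73.0 [0.5347 0.0578 0.1471] F [-3.1 -3.1 15.8] Tz [-0.91  0.74 -0.03]
37.64 yaw 68.0 [0.5347 0.0577 0.1471] F [-2.5 -4.4 14.6] Tz [-0.94  0.7  -0.09]
(0.1454, np.float64(68.0))
 39.84 [0.5347 0.0577 0.1471] F [-2.3 -3.8 14.6] T [-1.06  0.69 -0.02] 0.0209
green 1574 T [-38.6   5.4  37.2] S [-5.   1.9  6.8] Z [41.1 45.9 47.5]
white 326 T [-8.3 -0.9  5.8] S [-2.4  3.1  6.7] Z [44.4 48.1 49.6]
black 202 T [-39.9  -1.9  31.2] S [-6.9 -2.8  6.6] Z [36.6 45.5 49. ]
white mean -1.0
black hist [(-40, 30), (-14, 13), (-13, 20), (-12, 14), (11, 20), (12, 25)]
(-30, np.float64(46.9)) (-27, np.float64(47.1)) (-24, np.float64(47.1)) (-21, np.float64(47.1)) (-18, np.float64(47.0)) (-15, np.float64(47.2)) (-12, np.float64(48.0)) (-9, np.float64(48.7)) (-6, np.float64(49.5)) (-3, np.float64(49.6)) (0, np.float64(49.2)) (3, np.float64(49.1)) (6, np.float64(48.5)) (9, np.float64(47.1)) (12, np.float64(47.7)) (15, np.float64(47.2)) (18, np.float64(47.1)) (21, np.float64(47.3)) (24, np.float64(47.3)) (27, np.float64(47.1)) (30, np.float64(47.0))
```

It's now about -0.8 mm. One more small nudge of 3°, then a final check.

Run:
```python
from h import *
turn(.5335,.0572,.1453,68,64.5,4)
env.dwell(2.2);s()
import m
both=[(n,off(p,proj(c,[[.4963,-.063,.045]])[0],32,sp)) for n,sp in(('scene',(321,215)),('side',(323,205))) for c,p,d in[snap(n)]]
```

```text
40.14 yaw 64.5 [0.5348 0.0577 0.1471] F [-3.  -3.6 15.3] Tz [-1.09  0.7   0.01]
 42.34 [0.5348 0.0576 0.1471] F [-3.2 -4.7 15.7] T [-1.07  0.67  0.01] 0.0209
green 1528 T [-38.8   3.9  37.2] S [-5.6  1.8  6.8] Z [39.6 45.9 47.5]
white 318 T [-7.8  0.   6.2] S [-2.4  3.   6.8] Z [45.  48.1 49.9]
black 197 T [-39.9   3.5  33. ] S [-7.  -3.7  6.8] Z [36.3 45.3 48.4]
white mean -0.07
black hist [(-40, 19), (-14, 12), (-13, 24), (-12, 11), (11, 17), (12, 25)]
(-30, np.float64(46.9)) (-27, np.float64(47.2)) (-24, np.float64(47.2)) (-21, np.float64(47.1)) (-18, np.float64(46.8)) (-15, np.float64(47.4)) (-12, np.float64(47.5)) (-9, np.float64(47.8)) (-6, np.float64(49.4)) (-3, np.float64(49.8)) (0, np.float64(49.2)) (3, np.float64(49.8)) (6, np.float64(48.7)) (9, np.float64(47.2)) (12, np.float64(47.8)) (15, np.float64(47.4)) (18, np.float64(47.2)) (21, np.float64(47.0)) (24, np.float64(47.4)) (27, np.float64(47.4)) (30, np.float64(47.1)) 
len px 23.3 dips [-8.1 -3.9  0.7  3.7] bubble mid -0.3 cent -0.6 blen 3.9
   offset mm -0.5 -1.5
len px 28.6 dips [-4.4  4.4] bubble mid -0.2 cent -0.2 blen 5.6
   offset mm -0.5 -0.6
```

The bubble is centred to within about 0.5 mm in the wrist and side views, and the key is home with about 17 N pressing down. I'm handing the job in.

```bash
python3 -c "
from cell import job
print(job.job_done())"
```

```text
the job is handed in; nothing more can be done
None
```

I handed the job in at about 42 s with the key home on the stud, the foot pressed down at about 17 N and the bubble centred to about 0.5 mm (wrist and side views; scene 0.5–1.5 mm); I viewed 12 pictures against the limit of 10, and lifted and re-seated the key once, without releasing it, for a clearer view.

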